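# Zero the jar mill's counter and set its running time

### The job

Get the pigment jar mill ready for its next batch: turn the long knob on the round dial of the turns counter back anticlockwise until it is fully home at its zero stop (the steel post), and only then turn the shorter selector knob on the other box to the three-dot mark, so that it rests in that notch. Let go of both knobs and leave the jar on the rollers and the things lying and standing around the boxes undisturbed.

Things in the scene. Friction and masses are not known exactly. Their poses are not given: they have to be found in the camera images.
- counter (a joint): Angle of the counter's reset knob, rad: 0 = at its zero stop; grows clockwise as seen looking onto the dial, to 5.2 at full scale. To zero it, turn it anticlockwise by this angle. Friction about 0.06 N m holds it where it is left.
- counter_grip (a point): Grip point of the reset knob, on its axis, 40 mm above the dial face. Black bar, 88 mm long, 20 mm wide, on a 72 mm round skirt; the bar's top is 12 mm above this point, the skirt's top 26 mm below. Turns with the knob: z = its axis, out of the face (30 degrees from vertical, leaning to the box's front), x = along the bar to its nose, marked by a white line on top.
- counter_nose (a point): Tip of the low thin pointer nose of the reset knob, 69 mm from the axis. At zero it touches the side of the 9 mm thick, 13 mm high steel stop post on the dial's lower left, 66 mm from the axis.
- selector (a joint): Angle of the selector knob, rad, growing clockwise as seen looking onto its plate, from -1.2 to 1.2. It clicks into four notches: one dot at -1.125, two dots at -0.375, three dots at +0.375, four dots at +1.125; from about a third of a step away it is drawn in by itself (about 0.2 N m at most).
- selector_grip (a point): Grip point of the selector knob, on its axis, 40 mm above the plate. Black bar, 70 mm long, 18 mm wide (its nose end 9 mm), on a 60 mm round skirt; the bar's top is 12 mm above this point, the skirt's top 26 mm below. Turns with the knob: z = its axis, out of the face (30 degrees from vertical), x = along the bar to its nose, marked by a white line on top.
- selector_nose (a point): Tip of the selector knob's nose, 38 mm from its axis. On the plate, groups of 8 mm raised dots lie 63 mm from the axis: one, two, three, four from left to right seen from the box's front; straight up the slope lies midway between two and three.
- counter_box: Grey desk-shaped box with a 158 mm white round dial, fixed on the mill's plate; 170 mm wide (y), 180 mm deep (x), 50 mm high at the front (-x), 154 mm at the back; its face slopes 30 degrees. Origin under its centre; the knob stands in the middle of the face. It may be the left or the right box.
- selector_box: Grey box of the same shape and size with an aluminium plate carrying the dots; 250 mm beside the other box, either side. Origin under its centre.
- mill: Fixed jar mill: 12 mm base plate 355 x 460 mm, from 105 mm in front of its origin (-x) to 250 mm behind; origin on the table, midway between the two boxes. Two rollers across its back, tops 66 mm high.
- mill_jar: White ceramic jar lying on the rollers, 96 mm thick, 180 mm long along y, loose; origin at its middle. Its top is 152 mm above the table.
- vial: Amber bottle, 40 mm thick, 95 mm high, standing between the two boxes; origin under it.
- hake: Flat wide wooden brush with pale hair, 197 mm long (x), 70 mm wide, 14 mm thick, lying left of the mill; origin under it.
- knife: Palette knife, 220 mm long, wooden handle, lying right of the mill; origin under its middle.

How it is judged:
On the way, in this order (a step that is already met when the one before it is completed fails the run):
1. the counter's reset knob is at its zero stop (within 0.06 rad) and at rest (value of joint counter below 0.06 rad and velocity of joint counter between -0.05 and 0.05 rad/s), for 0.2 s.
2. then the selector rests at the three-dot mark (within 0.12 rad) (value of joint selector between 0.255 and 0.495 rad and velocity of joint selector between -0.05 and 0.05 rad/s), for 0.2 s.
At the end, for the whole second after the job is handed in: The counter's reset knob is within 0.06 rad of its zero stop, the selector within 0.12 rad of the three-dot notch (joint 0.375), both at rest and released, and the jar, vial, flat brush and palette knife are within 30 mm of where they started (all of step 1 and all of step 2); the robot touches nothing.
It fails at once if the jar on the rollers is moved by more than 30 mm (distance of mill_jar from where it was at the start of the episode above 0.03 m).
It fails at once if one of the things standing around is moved by more than 30 mm (distance of any of vial, hake, knife from where it was at the start of the episode above 0.03 m).
It also fails if it takes over 69 s, if anything falls off the work surface, if the arm or the gripper's body presses on something with over 40 N, if the wrist force passes 120 N, or if a joint passes its speed limit or range.

### The arm

A 6-joint arm with a two-finger parallel gripper is mounted at the origin on the work surface. World frame = base frame: x ahead of the robot, y to its left, z up, the work surface at z = 0. Lengths are in m, angles in rad, forces in N, time in s.
With the tool pointing down it reaches from about 0.375 to 0.925 m from the base axis. Payload 5.7 kg.
Tool frame: the origin (TCP) lies between the finger pads; the fingertips stand 17 mm ahead of it and the grasp point (between the pads) lies 2 mm behind it; z points along the fingers, y is the line along which they close (so a half turn about z gives the same grasp; the last joint's range is limited). The gripper opens to 88 mm and grips with 3 to 60 N. Pads are 20 mm wide; open, the fingers measure 115 mm over their backs; the gripper's body (75 mm by 178 mm) begins 61 mm behind the grasp point.
Start: joints at [0.989, 0.359, 1.51, -0, 1.272, -0.115], TCP at [0.27, 0.536, 0.24] pointing down, gripper open.
Joint ranges: [-2.97, 2.97], [-1.01, 2.36], [0.21, 2.38], [-0.96, 4.11], [0.2, 2.71], [-2.98, 2.98]. Speed limits (rad/s): [2.39, 2.39, 3.14, 3.14, 3.14, 3.14].

### API

Orientations are given as a rotation vector (axis times angle).
In Python, from plant import robot gives the robot as it stands. The module is installed in compiled form; this text tells all that it offers.
- The arm moves only by the tool move_arm, never from a script. Its argument "steps" is a list that holds one entry, the list of rows, each a list of 7 numbers: the shift along the world's x, y, z scaled (see below), then the turn, a rotation vector about the world's x, y, z scaled (see below), then the closure, from 0 (fully open) to 1 (shut). A call has 1 to 8 rows; each row shifts and turns the commanded pose from where the row before left it; what a row does not reach is not made up. The controller multiplies each number of a shift by 0.15 m and each number of a turn by 90 degrees. A row lasts 1/12 s, in which the tool goes at most 41.7 mm and 7.16 degrees, less where a joint would pass 70% of its speed; a pose out of reach is approached as far as the arm can. A call with a number of a shift or a turn outside -1 to 1 is refused whole. A call with a gripper value outside its range is refused whole. The fingers move at their own pace and stop on an object; the grip force is fixed at half the most. Time passes only in rows, so rows that do not move let the fingers close. It gives the time, the measured TCP pose, the force, the opening and the grip force at its end, in the units of the state.
- robot.get_obs(): the state, without advancing time (a new reading comes with each control period).
- robot.grab_frame(name): name is "scene" or "top" or "wrist"; returns (picture, depth): 400x640x3 uint8, red, green, blue; 400x640 float32, m along the optical axis (not along the pixel's ray), 0 where there is no reading.
- robot.calibration(name): a dict with "intrinsics" (3x3 intrinsics, pixels), "R" (3x3) and "t" (3): a world point X has camera coordinates R X + t. Camera axes: x right, y down, z forward; pixel columns grow to the right and rows downward; lengths in m; the calibration is good to about 2 mm. A picture is of the moment at which its call begins: read the wrist's pose just before it. calibration takes no time and is no camera call; for the wrist camera it gives the pose at the moment of the call.
- robot.finish_job(): hands the job in; it is judged then, once.
Trained networks look in the newest picture that a camera, given by its name, has taken for a name from the list of things; names that differ only in an ending like _2 or _b are one class to them, and where a whole thing is asked for, a point or a joint stands for the part that bears it (a point fixed in the world has none). Each returns a list of dicts, best first, with "confidence" (0 to 1); they miss things now and then, are a little off and sometimes report something else, mostly with a low value. They report only what shows in the picture. A call takes as long as a camera call.
- robot.recognise(camera, target): "pixel" ([column, row] in pixels, amid what is visible of it).
The state is a dict: "t": time; "joint_positions": joint angles; "qd": joint speeds; "effort": joint torques, N m; "tool_pos": TCP position; "tool_rot": TCP orientation; "contact_force": force on the tool from outside, world axes, zero at the start; "torque": the same for the moment, N m; "width": opening from 0.0 (shut) to 1.0 (fully open); "grip_force": force on a finger pad.
Only numpy, scipy, OpenCV 4.12 (cv2) and the standard library are available. Lean on these libraries where they do the work, as an engineer would, in place of code of your own. Each camera call takes 0.05 s, during which the arm holds its last target. There are 200 camera calls.

## Working session

There is one attempt and no reset: what is moved stays moved. The work goes in short steps, Python scripts to look and compute and a tool call to move; the robot and the scene stay as the last step left them, time stands still between calls to the robot, and variables do not carry over. Pictures are saved under pics/ and viewed, at most 10 in all, crops included, and the job is handed in when it is done.

Besides the shell and the picture viewer there is one more tool, called after "Call:" as a command line: name --argument value ..., lists and objects as JSON in quotes. move_arm: Moves the arm, as the interface text tells. Its arguments: {"type":"object","properties":{"steps":{"type":"array"}},"required":["steps"]}

```bash
mkdir -p pics; cat > h.py <<'E'
import numpy as np, cv2
from plant import robot
from scipy.spatial.transform import Rotation as Ro
def world(cam,px,d):
    c=robot.calibration(cam);K=np.array(c["intrinsics"]);R=np.array(c["R"]);t=np.array(c["t"])
    px=np.atleast_2d(px);d=np.atleast_1d(d)
    p=np.linalg.inv(K)@np.c_[px,np.ones(len(px))].T*d
    return (R.T@(p-t[:,None])).T
def proj(cam,X):
    c=robot.calibration(cam);K=np.array(c["intrinsics"]);p=K@(np.array(c["R"])@np.array(X)+np.array(c["t"]));return p[:2]/p[2]
E
python3 - <<'E'
from h import *
for n in("scene","top"):
    im,d=robot.grab_frame(n);cv2.imwrite(f"pics/{n}0.png",im[:,:,::-1]);np.save(f"{n}0.npy",d)
    for t in("counter_grip","counter_nose","selector_grip","selector_nose","counter_box","selector_box","vial","mill_jar","hake","knife"):
        r=robot.recognise(n,t)
        for q in r[:1]:
            u,v=np.round(q["pixel"]).astype(int);print(n,t,(u,v),round(q["confidence"],2),world(n,(u,v),d[v,u]).round(3))
o=robot.get_obs();print(o["t"],o["tool_pos"],o["tool_rot"])
E
```

```text
scene counter_grip (np.int64(344), np.int64(183)) 0.28 [[0.527 0.068 0.136]]
scene counter_nose (np.int64(344), np.int64(182)) 0.84 [[0.515 0.067 0.129]]
scene selector_grip (np.int64(251), np.int64(177)) 0.86 [[ 0.535 -0.183  0.139]]
scene selector_nose (np.int64(255), np.int64(174)) 0.95 [[ 0.534 -0.171  0.151]]
scene counter_box (np.int64(350), np.int64(202)) 0.83 [[0.606 0.09  0.147]]
scene selector_box (np.int64(252), np.int64(201)) 0.79 [[ 0.635 -0.157  0.152]]
scene vial (np.int64(297), np.int64(209)) 0.83 [[ 0.583 -0.053  0.08 ]]
scene mill_jar (np.int64(307), np.int64(236)) 0.59 [[ 0.723 -0.005  0.138]]
scene hake (np.int64(402), np.int64(200)) 0.84 [[0.454 0.234 0.018]]
scene knife (np.int64(198), np.int64(210)) 0.64 [[ 0.55  -0.35   0.005]]
top counter_grip (np.int64(298), np.int64(226)) 0.59 [[0.506 0.077 0.165]]
top counter_nose (np.int64(302), np.int64(227)) 0.78 [[0.506 0.068 0.151]]
top selector_grip (np.int64(404), np.int64(215)) 0.63 [[ 0.534 -0.171  0.153]]
top selector_nose (np.int64(405), np.int64(217)) 0.7 [[ 0.528 -0.172  0.16 ]]
top counter_box (np.int64(300), np.int64(224)) 0.87 [[0.513 0.073 0.146]]
top selector_box (np.int64(396), np.int64(211)) 0.88 [[ 0.547 -0.157  0.13 ]]
top vial (np.int64(351), np.int64(207)) 0.47 [[ 0.561 -0.051  0.104]]
top mill_jar (np.int64(333), np.int64(157)) 0.67 [[ 0.676 -0.005  0.149]]
top hake (np.int64(236), np.int64(250)) 0.95 [[0.461 0.244 0.013]]
top knife (np.int64(462), np.int64(226)) 0.84 [[ 0.525 -0.35   0.022]]
1.1 [0.26998317 0.53578924 0.239628  ] [-7.26564720e-01 -3.05637853e+00  1.30103102e-04]
```

View pics/top0.png

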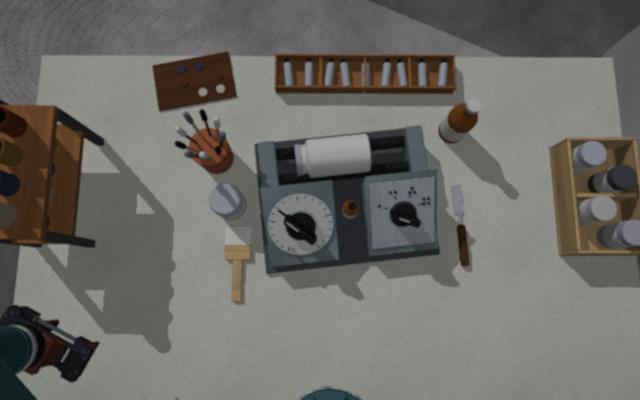

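View pics/scene0.png

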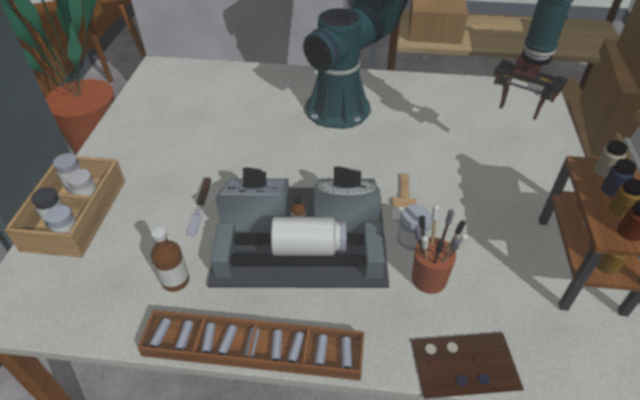

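```bash
python3 - <<'E'
from h import *
d=np.load("top0.npy");im=cv2.imread("pics/top0.png")
v,u=np.mgrid[0:400,0:640]
W=world("top",np.c_[u.ravel(),v.ravel()],d.ravel()).reshape(400,640,3)
hsv=cv2.cvtColor(im,cv2.COLOR_BGR2HSV)
for n,(u0,u1,v0,v1) in dict(c=(262,338,190,260),s=(366,438,175,250)).items():
    P=W[v0:v1,u0:u1].reshape(-1,3);g=im[v0:v1,u0:u1].reshape(-1,3).max(1)
    rng=np.random.default_rng(0);best=0
    for _ in range(500):
        a=P[rng.choice(len(P),3)];nn=np.cross(a[1]-a[0],a[2]-a[0]);l=np.linalg.norm(nn)
        if l<1e-5: continue
        nn/=l
        if not .8<abs(nn[2])<.93: continue
        m=abs((P-a[0])@nn)<.004
        if m.sum()>best:best=m.sum();M=m
    c=P[M].mean(0);nn=np.linalg.svd(P[M]-c)[2][2];nn*=np.sign(nn[2])
    print(n,best,c.round(4),nn.round(3),"tilt",np.degrees(np.arccos(nn[2])),"yaw",np.degrees(np.arctan2(-nn[1],-nn[0])))
    h=(P-c)@nn
    K=(h>.040)&(h<.065);k=P[K]-np.outer(h[K],nn);cc=k.mean(0);w=np.linalg.svd(k-cc)[2][0]
    print(" bar n",K.sum(),"base centre",cc.round(4),"dir",w.round(3),"h",np.median(h[K]))
    # bright dial / plate region centre
    B=M&(g>(150 if n=='c' else 120));print(" bright",B.sum(),np.c_[P[B].min(0),P[B].max(0)].round(3).tolist())
    cv2.imwrite(f"pics/{n}crop.png",cv2.resize(im[v0-10:v1+15,u0-10:u1+10],None,fx=4,fy=4,interpolation=2))
a=cv2.imread("pics/ccrop.png");b=cv2.imread("pics/scrop.png");h=min(len(a),len(b));cv2.imwrite("pics/both.png",np.hstack([a[:h],b[:h]]))
E
```

```text
c 3586 [0.519  0.0756 0.1174] [-0.494 -0.05   0.868] tilt 29.76420840104649 yaw 5.748732315410548
 bar n 329 base centre [0.5186 0.0757 0.1172] dir [-0.536 -0.768 -0.349] h 0.049715982590578356Traceback (most recent call last):
  File "<stdin>", line 22, in <module>
    return umr_minimum(a, axis, None, out, keepdims, initial, where)
ValueError: zero-size array to reduction operation minimum which has no identity
```

```bash
cat >> h.py <<'E'
def fit(cam,d,box,lo=.040,hi=.065,tol=.004):
    u0,u1,v0,v1=box;v,u=np.mgrid[v0:v1,u0:u1]
    P=world(cam,np.c_[u.ravel(),v.ravel()],d[v0:v1,u0:u1].ravel());P=P[d[v0:v1,u0:u1].ravel()>0]
    rng=np.random.default_rng(0);best=0
    for _ in range(500):
        a=P[rng.choice(len(P),3)];nn=np.cross(a[1]-a[0],a[2]-a[0]);l=np.linalg.norm(nn)
        if l<1e-5: continue
        nn/=l
        if not .8<abs(nn[2])<.93: continue
        m=abs((P-a[0])@nn)<tol
        if m.sum()>best:best=m.sum();M=m
    c=P[M].mean(0);nn=np.linalg.svd(P[M]-c)[2][2];nn*=np.sign(nn[2])
    print(best,"face",c.round(4),nn.round(3),"tilt",np.degrees(np.arccos(nn[2])).round(2),"yaw",np.degrees(np.arctan2(-nn[1],-nn[0])).round(2))
    h=(P-c)@nn;K=(h>lo)&(h<hi);k=P[K]-np.outer(h[K],nn);cc=k.mean(0);w=np.linalg.svd(k-cc)[2][0]
    yaw=np.arctan2(-nn[1],-nn[0]);right=np.array([np.sin(yaw),-np.cos(yaw),0]);up=np.cross(nn,right)
    print(" bar n",K.sum(),"centre",cc.round(4),"dir",w.round(3),"cw from up deg",np.degrees(np.arctan2(w@right,w@up)).round(1),"top h",np.median(h[K]).round(4), "len",np.ptp(k@w).round(3))
    return cc,nn,w
E
python3 - <<'E'
from h import *
d=np.load("top0.npy");im=cv2.imread("pics/top0.png")
fit("top",d,(262,338,190,260));fit("top",d,(366,438,175,250))
a=im[182:277,255:350];b=im[167:262,355:450]
cv2.imwrite("pics/both.png",np.hstack([cv2.resize(x,(400,400),interpolation=2) for x in(a,b)]))
E
```

```text
3689 face [0.5171 0.0744 0.1161] [-0.498 -0.053  0.865] tilt 30.08 yaw 6.09
 bar n 329 centre [0.5189 0.0759 0.1172] dir [-0.533 -0.768 -0.354] cw from up deg 135.0 top h 0.0498 len 0.087
4228 face [ 0.5475 -0.1721  0.1182] [-0.495 -0.058  0.867] tilt 29.9 yaw 6.63
 bar n 198 centre [ 0.5444 -0.174   0.1163] dir [-0.259 -0.943 -0.211] cw from up deg 115.0 top h 0.0484 len 0.069
```

View pics/both.png

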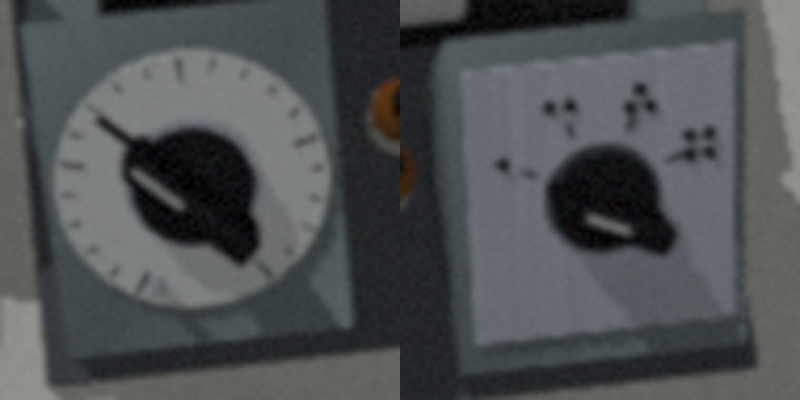

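The top crop shows the counter dial on the left, with its nose at the upper left (100,115) and the stop post at the lower left (about 155,285). The selector is on the right, with its bar pointing at the one-dot mark (505,165). Next I'll work out the approach.

```bash
cat >> h.py <<'E'
YAW=np.radians(6.3)
N=np.array([-.5*np.cos(YAW),-.5*np.sin(YAW),.866]);RIGHT=np.array([np.sin(YAW),-np.cos(YAW),0]);UP=np.cross(N,RIGHT)
BASE={"c":np.array([.5183,.0755,.1165]),"s":np.array([.5450,-.1743,.1165])}
def tgt(k,h,cw):  # cw = tool y direction, deg cw from up
    a=np.radians(cw);y=np.cos(a)*UP+np.sin(a)*RIGHT;z=-N
    return BASE[k]+h*N, Ro.from_matrix(np.c_[np.cross(y,z),y,z])
def plan(p,R,n):
    o=robot.get_obs();s=(p-o["tool_pos"]);r=(R*Ro.from_rotvec(o["tool_rot"]).inv()).as_rotvec()
    print("t",round(o["t"],2),"q",np.round(o["joint_positions"],2),"F",np.round(o["contact_force"],1),"w",round(o["width"],3))
    print("shift m",s.round(4),"rot deg",np.degrees(r).round(2))
    print(n,"rows of",(s/.15/n).round(4).tolist(),(np.degrees(r)/90/n).round(4).tolist())
E
python3 - <<'E'
from h import *
p,R=tgt("c",.14,45);plan(p,R,24);p,R=tgt("c",.14,225);plan(p,R,24)
E
```

```text
t 1.1 q [ 0.99  0.36  1.51  0.    1.27 -0.12] F [-0.2  0.3 -0.3] w 0.999
shift m [ 0.1787 -0.468  -0.0019] rot deg [ 28.83 -18.53 -99.34]
24 rows of [0.0496, -0.13, -0.0005] [0.0133, -0.0086, -0.046]
t 1.1 q [ 0.99  0.36  1.51  0.    1.27 -0.12] F [-0.2  0.3 -0.3] w 0.999
shift m [ 0.1787 -0.468  -0.0019] rot deg [-17.51 -27.26  76.14]
24 rows of [0.0496, -0.13, -0.0005] [-0.0081, -0.0126, 0.0352]
```

Call:
move_arm --steps '[[[0.0496,-0.13,0.03,0.0133,-0.0086,-0.046,0],[0.0496,-0.13,0.03,0.0133,-0.0086,-0.046,0],[0.0496,-0.13,0.03,0.0133,-0.0086,-0.046,0],[0.0496,-0.13,0.03,0.0133,-0.0086,-0.046,0],[0.0496,-0.13,0,0.0133,-0.0086,-0.046,0],[0.0496,-0.13,0,0.0133,-0.0086,-0.046,0],[0.0496,-0.13,0,0.0133,-0.0086,-0.046,0],[0.0496,-0.13,0,0.0133,-0.0086,-0.046,0]]]'

```text
t: 1.77
tool_pos: [0.3298, 0.3788, 0.2579]
tool_rot: [1.535, 2.65, 0.286]
contact_force: [0.7, -0.7, 1.2]
width: 1.0
grip_force: 0.0
```

Call:
move_arm --steps '[[[0.0496,-0.13,0,0.0133,-0.0086,-0.046,0],[0.0496,-0.13,0,0.0133,-0.0086,-0.046,0],[0.0496,-0.13,0,0.0133,-0.0086,-0.046,0],[0.0496,-0.13,0,0.0133,-0.0086,-0.046,0],[0.0496,-0.13,0,0.0133,-0.0086,-0.046,0],[0.0496,-0.13,0,0.0133,-0.0086,-0.046,0],[0.0496,-0.13,0,0.0133,-0.0086,-0.046,0],[0.0496,-0.13,0,0.0133,-0.0086,-0.046,0]]]'

```text
t: 2.43
tool_pos: [0.3892, 0.2228, 0.2579]
tool_rot: [2.171, 2.024, 0.534]
contact_force: [-0.5, 0.9, 0.1]
width: 1.001
grip_force: 0.0
```

Call:
move_arm --steps '[[[0.0496,-0.13,0,0.0133,-0.0086,-0.046,0],[0.0496,-0.13,0,0.0133,-0.0086,-0.046,0],[0.0496,-0.13,0,0.0133,-0.0086,-0.046,0],[0.0496,-0.13,0,0.0133,-0.0086,-0.046,0],[0.0496,-0.13,0,0.0133,-0.0086,-0.046,0],[0.0496,-0.13,0,0.0133,-0.0086,-0.046,0],[0.0496,-0.13,0,0.0133,-0.0086,-0.046,0],[0.0496,-0.13,0,0.0133,-0.0086,-0.046,0],[0,0,0,0,0,0,0]]]'

```text
validation failed for argument at $.st...
```

Call:
move_arm --steps '[[[0.0496,-0.13,0,0.0133,-0.0086,-0.046,0],[0.0496,-0.13,0,0.0133,-0.0086,-0.046,0],[0.0496,-0.13,0,0.0133,-0.0086,-0.046,0],[0.0496,-0.13,0,0.0133,-0.0086,-0.046,0],[0.0496,-0.13,0,0.0133,-0.0086,-0.046,0],[0.0496,-0.13,0,0.0133,-0.0086,-0.046,0],[0.0496,-0.13,0,0.0133,-0.0086,-0.046,0],[0.0496,-0.13,0,0.0133,-0.0086,-0.046,0]]]'

```text
t: 3.1
tool_pos: [0.4487, 0.0667, 0.2578]
tool_rot: [2.597, 1.24, 0.727]
contact_force: [1.4, 0.5, -0.6]
width: 1.0
grip_force: 0.0
```

Call:
move_arm --steps '[[[0,0,0,0,0,0,0],[0,0,0,0,0,0,0],[0,0,0,0,0,0,0]]]'

```text
t: 3.35
tool_pos: [0.4482, 0.068, 0.2576]
tool_rot: [2.595, 1.247, 0.725]
contact_force: [0.6, 0.5, -0.1]
width: 1.0
grip_force: 0.0
```

```bash
python3 - <<'E'
from h import *
im,d=robot.grab_frame("wrist");cv2.imwrite("pics/w1.png",im[:,:,::-1]);np.save("w1.npy",d)
g=proj("wrist",BASE["c"]);print(g, d[::80,::80].round(2))
u,v=g.astype(int)
fit("wrist",d,(max(u-170,0),min(u+170,640),max(v-170,0),min(v+170,400)))
p,R=tgt("c",.04,45);plan(p,R,8)
E
```

```text
[310.01813045 193.0729721 ] [[0.34 0.37 0.39 0.32 0.46 0.51 0.55 1.74]
 [0.34 0.36 0.38 0.42 0.29 0.42 0.55 0.58]
 [0.33 0.34 0.38 0.31 0.26 0.31 0.35 0.57]
 [0.33 0.35 0.38 0.33 0.28 0.4  0.37 0.47]
 [0.08 0.08 0.12 0.4  0.42 0.38 0.12 0.  ]]Traceback (most recent call last):
  File "<stdin>", line 5, in <module>
  File "h.py", line 22, in fit
    c=P[M].mean(0);nn=np.linalg.svd(P[M]-c)[2][2];nn*=np.sign(nn[2])
                      ~~~~~~~~~~~~~^^^^^^^^
    u, s, vh = gufunc(a, signature=signature)
               ~~~~~~^^^^^^^^^^^^^^^^^^^^^^^^
numpy._core._exceptions._ArrayMemoryError: Unable to allocate 9.81 GiB for an array with shape (36295, 36295) and data type float64
```

View pics/w1.png

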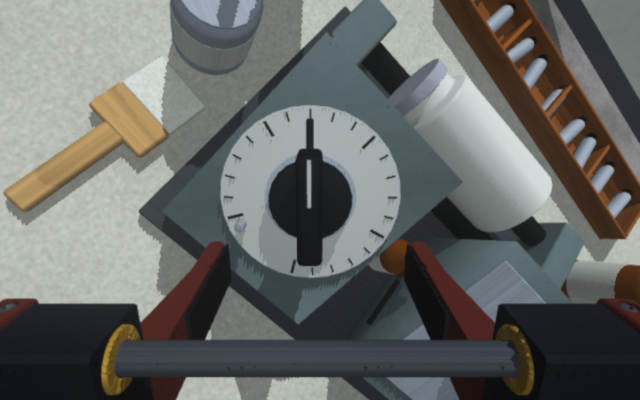

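The wrist view shows the counter knob aligned with the gripper: nose at (310,120), post at about (240,226). I'll measure the angles accurately.

```bash
sed -i 's/svd(P\[M\]-c)\[2\]/svd(P[M]-c,full_matrices=False)[2]/; s/svd(k-cc)\[2\]/svd(k-cc,full_matrices=False)[2]/' h.py
python3 - <<'E'
from h import *
d=np.load("w1.npy")
c,n,w=fit("wrist",d,(170,450,60,300))
for nm,px in dict(nose=(310,121),post=(240,226)).items():
    q=world("wrist",px,d[px[1],px[0]])[0]-BASE["c"]
    print(nm,"cw",np.degrees(np.arctan2(q@RIGHT,q@UP)).round(1),"r",np.hypot(q@RIGHT,q@UP).round(4),"h",(q@N).round(4))
p,R=tgt("c",.04,45);plan(p,R,8)
E
```

```text
34651 face [0.5251 0.0802 0.1203] [-0.496 -0.057  0.867] tilt 29.92 yaw 6.53
 bar n 2918 centre [0.5197 0.0769 0.1171] dir [-0.53  -0.771 -0.353] cw from up deg 135.1 top h 0.0501 len 0.087
nose cw -44.5 r 0.0633 h 0.013
post cw -157.9 r 0.0653 h 0.0143
t 3.4 q [-0.08 -0.11  2.17  0.17  0.58  0.48] F [ 0.5 -0.9  0.7] w 1.0
shift m [ 0.0502  0.005  -0.1065] rot deg [ 0.09 -0.07 -0.06]
8 rows of [0.0418, 0.0042, -0.0887] [0.0001, -0.0001, -0.0001]
```

Call:
move_arm --steps '[[[0.0427,0.005,-0.0883,0,0,0,0],[0.0427,0.005,-0.0883,0,0,0,0],[0.0427,0.005,-0.0883,0,0,0,0],[0.0427,0.005,-0.0883,0,0,0,0],[0.0427,0.005,-0.0883,0,0,0,0],[0.0427,0.005,-0.0883,0,0,0,0],[0.0427,0.005,-0.0883,0,0,0,0],[0.0427,0.005,-0.0883,0,0,0,0]]]'

```text
t: 4.07
tool_pos: [0.5001, 0.0749, 0.1511]
tool_rot: [2.594, 1.249, 0.726]
contact_force: [-0.3, -0.3, 0.4]
width: 1.001
grip_force: 0.0
```

Call:
move_arm --steps '[[[0,0,0,0,0,0,0.4],[0,0,0,0,0,0,0.6],[0,0,0,0,0,0,0.8],[0,0,0,0,0,0,1],[0,0,0,0,0,0,1],[0,0,0,0,0,0,1],[0,0,0,0,0,0,1],[0,0,0,0,0,0,1]]]'

```text
t: 4.73
tool_pos: [0.4999, 0.0737, 0.1521]
tool_rot: [2.595, 1.246, 0.727]
contact_force: [-0.4, 0.2, -0.8]
width: 0.438
grip_force: 0.0
```

```bash
python3 - <<'E'
from h import *
BASE["c"]=np.array([.5193,.0764,.117])
p,R=tgt("c",.04,45);plan(p,R,8);print(robot.get_obs()["torque"],robot.get_obs()["grip_force"]);print((N*np.radians(1)/np.radians(90)).round(5))
E
```

```text
t 4.73 q [-0.05  0.19  2.23  0.36  0.22  0.3 ] F [-0.4  0.2 -0.8] w 0.438
shift m [-0.0005  0.0005 -0.0004] rot deg [ 0.08 -0.    0.04]
8 rows of [-0.0004, 0.0004, -0.0004] [0.0001, -0.0, 0.0]
[-0.07605546  0.3078663   0.03192243] 0.0
[-0.00552 -0.00061  0.00962]
```

Call:
move_arm --steps '[[[0,0,0,0,0,0,1],[0,0,0,0,0,0,1],[0,0,0,0,0,0,1],[0,0,0,0,0,0,1],[0,0,0,0,0,0,1],[0,0,0,0,0,0,1]]]'

```text
t: 5.23
tool_pos: [0.4994, 0.0741, 0.1514]
tool_rot: [2.596, 1.247, 0.725]
contact_force: [-2.4, 4.0, 1.3]
width: 0.226
grip_force: 30.0
```

Call:
move_arm --steps '[[[0,0,0,-0.0276,-0.0031,0.0481,1],[0,0,0,-0.0276,-0.0031,0.0481,1],[0,0,0,-0.0276,-0.0031,0.0481,1],[0,0,0,-0.0276,-0.0031,0.0481,1],[0,0,0,-0.0276,-0.0031,0.0481,1],[0,0,0,-0.0276,-0.0031,0.0481,1],[0,0,0,-0.0276,-0.0031,0.0481,1],[0,0,0,-0.0276,-0.0031,0.0481,1]]]'

```text
t: 5.9
tool_pos: [0.4968, 0.075, 0.1501]
tool_rot: [1.923, 1.976, 0.566]
contact_force: [-6.4, 8.4, 1.5]
width: 0.226
grip_force: 30.0
```

```bash
python3 - <<'E'
from h import *
BASE["c"]=np.array([.5193,.0764,.117])
p,R=tgt("c",.04,5);plan(p,R,8);o=robot.get_obs();print(o["torque"]@N,o["grip_force"])
E
```

```text
t 5.9 q [-0.04  0.19  2.24  0.37  0.22 -0.41] F [-6.4  8.4  1.5] w 0.226
shift m [ 0.0026 -0.0008  0.0016] rot deg [ 0.09 -0.26 -0.25]
8 rows of [0.0021, -0.0007, 0.0013] [0.0001, -0.0004, -0.0004]
-0.0726730831197282 30.01018613576889
```

Call:
move_arm --steps '[[[-0.015,0.005,-0.008,-0.0276,-0.0031,0.0481,1],[0,0,0,-0.0276,-0.0031,0.0481,1],[0,0,0,-0.0276,-0.0031,0.0481,1],[0,0,0,-0.0276,-0.0031,0.0481,1],[0,0,0,-0.0276,-0.0031,0.0481,1],[0,0,0,-0.0276,-0.0031,0.0481,1],[0,0,0,-0.0276,-0.0031,0.0481,1],[0,0,0,-0.0276,-0.0031,0.0481,1]]]'

```text
t: 6.57
tool_pos: [0.4943, 0.0742, 0.1485]
tool_rot: [1.096, 2.435, 0.361]
contact_force: [-9.5, -8.7, 0.8]
width: 0.228
grip_force: 30.0
```

```bash
python3 - <<'E'
from h import *
BASE["c"]=np.array([.5193,.0764,.117])
p,R=tgt("c",.04,-35);plan(p,R,8);o=robot.get_obs();print(o["torque"]@N,o["grip_force"])
E
```

```text
t 6.57 q [-0.05  0.19  2.24  0.38  0.21 -1.13] F [-9.5 -8.7  0.8] w 0.228
shift m [ 0.0051 -0.      0.0031] rot deg [ 0.13 -0.18 -0.2 ]
8 rows of [0.0043, -0.0, 0.0026] [0.0002, -0.0002, -0.0003]
-0.07983959401273477 30.00469744205475
```

Call:
move_arm --steps '[[[0,0,0,0,0,0,0.5],[0,0,0,0,0,0,0],[0,0,0,0,0,0,0],[0,0,0,0,0,0,0],[0,0,0,0,0,0,0],[0,0,0,0,0,0,0],[0,0,0,0,0,0,0],[0,0,0,0,0,0,0]]]'

```text
t: 7.23
tool_pos: [0.4977, 0.0746, 0.1506]
tool_rot: [1.099, 2.428, 0.365]
contact_force: [0.7, 0.6, -0.4]
width: 0.793
grip_force: 0.0
```

Call:
move_arm --steps '[[[-0.0413,-0.0046,0.0722,0,0,0,0],[-0.0413,-0.0046,0.0722,0,0,0,0],[-0.0413,-0.0046,0.0722,0,0,0,0],[-0.0413,-0.0046,0.0722,0,0,0,0],[-0.0413,-0.0046,0.0722,0,0,0,0],[-0.0413,-0.0046,0.0722,0,0,0,0],[-0.0413,-0.0046,0.0722,0,0,0,0],[-0.0413,-0.0046,0.0722,0,0,0,0]]]'

```text
t: 7.9
tool_pos: [0.4475, 0.069, 0.2376]
tool_rot: [1.099, 2.428, 0.365]
contact_force: [0.0, -0.2, 1.0]
width: 0.999
grip_force: 0.0
```

Call:
move_arm --steps '[[[0,0,0,0,0,0,0],[0,0,0,0,0,0,0]]]'

```text
t: 8.07
tool_pos: [0.4483, 0.069, 0.2377]
tool_rot: [1.098, 2.427, 0.366]
contact_force: [0.0, 0.2, -0.4]
width: 1.003
grip_force: 0.0
```

```bash
python3 - <<'E'
from h import *
im,d=robot.grab_frame("wrist");cv2.imwrite("pics/w2.png",im[:,:,::-1]);np.save("w2.npy",d)
im,d=robot.grab_frame("wrist") if 0 else (im,d)
g=proj("wrist",[.5193,.0764,.117]);print(g);u,v=g.astype(int)
fit("wrist",d,(max(u-140,0),u+140,max(v-130,0),min(v+100,300)))
BASE["c"]=np.array([.5193,.0764,.117])
p,R=tgt("c",.04,-35);plan(p,R,8)
E
```

```text
[319.2485254  193.17465445]
37573 face [0.5087 0.0809 0.1105] [-0.497 -0.056  0.866] tilt 30.02 yaw 6.4
 bar n 3351 centre [0.5126 0.077  0.1125] dir [ 0.588 -0.755  0.289] cw from up deg 54.7 top h 0.0501 len 0.088
t 8.12 q [-0.07 -0.08  2.2   0.19  0.51 -0.94] F [-0.4  0.7 -0.5] w 1.0
shift m [ 0.0512  0.0052 -0.0854] rot deg [0.   0.17 0.02]
8 rows of [0.0427, 0.0043, -0.0712] [0.0, 0.0002, 0.0]
```

View pics/w2.png

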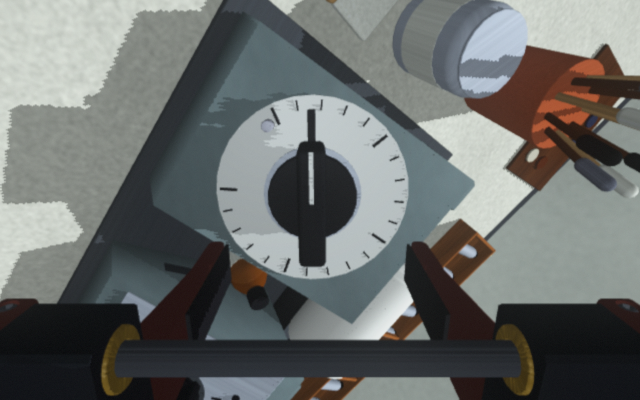

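```bash
cat >> h.py <<'E'
BASE={"c":np.array([.5163,.0720,.1146]),"s":np.array([.5437,-.1766,.1150])}
def tgt2(k,h,cw,beta):
    p,R=tgt(k,h,cw);return p,R*Ro.from_euler("y",beta,degrees=True)
E
python3 - <<'E'
from h import *
d=np.load("w2.npy")
for nm,px in dict(nose=(311,113),post=(267,126)).items():
    q=world("wrist",px,d[px[1],px[0]])[0]-BASE["c"]
    print(nm,"cw",np.degrees(np.arctan2(q@RIGHT,q@UP)).round(1),"r",np.hypot(q@RIGHT,q@UP).round(4),"h",(q@N).round(4))
for b in(0,6,-6):
    p,R=tgt2("c",.045,-35.2,b);print(b,R.as_matrix()[:,2]);plan(p,R,8)
E
```

```text
nose cw -125.4 r 0.0665 h 0.0131
post cw -155.0 r 0.0661 h 0.0147
0 [ 0.49699141  0.05486836 -0.86601905]
t 8.12 q [-0.07 -0.08  2.2   0.19  0.51 -0.94] F [-0.4  0.7 -0.5] w 1.0
shift m [ 0.0458  0.0005 -0.0835] rot deg [-0.1   0.16  0.19]
8 rows of [0.0381, 0.0004, -0.0696] [-0.0001, 0.0002, 0.0003]
6 [ 0.43302957  0.13374014 -0.89140281]
t 8.12 q [-0.07 -0.08  2.2   0.19  0.51 -0.94] F [-0.4  0.7 -0.5] w 1.0
shift m [ 0.0458  0.0005 -0.0835] rot deg [3.75 4.05 2.65]
8 rows of [0.0381, 0.0004, -0.0696] [0.0052, 0.0056, 0.0037]
-6 [ 0.55550811 -0.02460456 -0.83114701]
t 8.12 q [-0.07 -0.08  2.2   0.19  0.51 -0.94] F [-0.4  0.7 -0.5] w 1.0
shift m [ 0.0458  0.0005 -0.0835] rot deg [-3.94 -3.74 -2.27]
8 rows of [0.0381, 0.0004, -0.0696] [-0.0055, -0.0052, -0.0031]
```

Call:
move_arm --steps '[[[0.0381,0.0004,-0.0696,0.0052,0.0056,0.0037,0],[0.0381,0.0004,-0.0696,0.0052,0.0056,0.0037,0],[0.0381,0.0004,-0.0696,0.0052,0.0056,0.0037,0],[0.0381,0.0004,-0.0696,0.0052,0.0056,0.0037,0],[0.0381,0.0004,-0.0696,0.0052,0.0056,0.0037,0],[0.0381,0.0004,-0.0696,0.0052,0.0056,0.0037,0],[0.0381,0.0004,-0.0696,0.0052,0.0056,0.0037,0],[0.0381,0.0004,-0.0696,0.0052,0.0056,0.0037,0]]]'

```text
t: 8.78
tool_pos: [0.4938, 0.0694, 0.1519]
tool_rot: [1.103, 2.525, 0.43]
contact_force: [0.8, 0.4, 0.5]
width: 0.999
grip_force: 0.0
```

Call:
move_arm --steps '[[[0,0,0,0,0,0,0.4],[0,0,0,0,0,0,0.6],[0,0,0,0,0,0,0.8],[0,0,0,0,0,0,1],[0,0,0,0,0,0,1],[0,0,0,0,0,0,1],[0,0,0,0,0,0,1],[0,0,0,0,0,0,1]]]'

```text
t: 9.45
tool_pos: [0.4937, 0.0695, 0.1539]
tool_rot: [1.101, 2.523, 0.431]
contact_force: [0.6, -0.1, 0.6]
width: 0.431
grip_force: 0.0
```

Call:
move_arm --steps '[[[0,0,0,0,0,0,1],[0,0,0,0,0,0,1],[0,0,0,0,0,0,1],[0,0,0,0,0,0,1],[0,0,0,0,0,0,1],[0,0,0,0,0,0,1]]]'

```text
t: 9.95
tool_pos: [0.4944, 0.07, 0.1541]
tool_rot: [1.102, 2.523, 0.432]
contact_force: [2.4, 4.4, 1.2]
width: 0.225
grip_force: 30.0
```

```bash
python3 - <<'E'
from h import *
p,R=tgt2("c",.045,-35.2,6);plan(p,R,8);o=robot.get_obs();print(o["torque"]@N,o["grip_force"])
E
```

```text
t 9.95 q [-0.14  0.18  2.19  0.54  0.39 -1.35] F [2.4 4.4 1.2] w 0.225
shift m [-0.0005 -0.0005 -0.0006] rot deg [-0.05  0.04 -0.02]
8 rows of [-0.0004, -0.0004, -0.0005] [-0.0001, 0.0001, -0.0]
-0.028669743743530485 29.989285469055176
```

Call:
move_arm --steps '[[[0,0,0,-0.0276,-0.0031,0.0481,1],[0,0,0,-0.0276,-0.0031,0.0481,1],[0,0,0,-0.0276,-0.0031,0.0481,1],[0,0,0,-0.0276,-0.0031,0.0481,1],[0,0,0,0,0,0,1],[0,0,0,0,0,0,1]]]'

```text
t: 10.45
tool_pos: [0.4945, 0.07, 0.1541]
tool_rot: [0.652, 2.658, 0.291]
contact_force: [2.6, 6.4, 2.7]
width: 0.225
grip_force: 30.0
```

```bash
cat > chk.py <<'E'
from h import *
import sys
k,h,cw,b=sys.argv[1],*map(float,sys.argv[2:5])
p,R=tgt2(k,h,cw,b);plan(p,R,8);o=robot.get_obs();y=Ro.from_rotvec(o["tool_rot"]).as_matrix()[:,1]
print("torque",(o["torque"]@N).round(3),"y cw",np.degrees(np.arctan2(y@RIGHT,y@UP)).round(2))
E
python3 chk.py c .045 -55.2 6
```

```text
t 10.45 q [-0.11  0.18  2.17  0.4   0.4  -1.54] F [2.6 6.4 2.7] w 0.225
shift m [-0.0005 -0.0005 -0.0006] rot deg [-0.04  0.07 -0.01]
8 rows of [-0.0004, -0.0004, -0.0005] [-0.0001, 0.0001, -0.0]
torque -0.027 y cw -55.2
```

Call:
move_arm --steps '[[[0,0,0,-0.011,-0.0012,0.0192,1],[0,0,0,-0.011,-0.0012,0.0192,1],[0,0,0,0,0,0,1],[0,0,0,0,0,0,1]]]'

```text
t: 10.78
tool_pos: [0.4945, 0.07, 0.1542]
tool_rot: [0.563, 2.676, 0.262]
contact_force: [1.2, 8.0, 2.2]
width: 0.221
grip_force: 30.0
```

```bash
python3 chk.py c .045 -59.2 6
```

```text
t 10.78 q [-0.1   0.18  2.17  0.37  0.4  -1.57] F [1.2 8.  2.2] w 0.221
shift m [-0.0005 -0.0005 -0.0006] rot deg [-0.08  0.06  0.06]
8 rows of [-0.0004, -0.0004, -0.0005] [-0.0001, 0.0001, 0.0001]
torque -0.064 y cw -59.11
```

Call:
move_arm --steps '[[[0,0,0,-0.011,-0.0012,0.0192,1],[0,0,0,0,0,0,1],[0,0,0,0,0,0,1]]]'

```text
t: 11.03
tool_pos: [0.4945, 0.07, 0.1542]
tool_rot: [0.521, 2.683, 0.249]
contact_force: [1.3, 7.0, 2.9]
width: 0.227
grip_force: 30.7
```

```bash
python3 chk.py c .045 -61.2 6
```

```text
t 11.03 q [-0.1   0.18  2.17  0.36  0.4  -1.59] F [1.3 7.  2.9] w 0.227
shift m [-0.0005 -0.0005 -0.0006] rot deg [-0.18  0.05  0.21]
8 rows of [-0.0004, -0.0004, -0.0005] [-0.0002, 0.0001, 0.0003]
torque -1.005 y cw -60.93
```

Call:
move_arm --steps '[[[0,0,0,-0.011,-0.0012,0.0192,1],[0,0,0,0,0,0,1],[0,0,0,0,0,0,1]]]'

```text
t: 11.28
tool_pos: [0.4947, 0.07, 0.1543]
tool_rot: [0.476, 2.69, 0.235]
contact_force: [1.8, 6.3, 3.3]
width: 0.233
grip_force: 31.5
```

```bash
python3 chk.py c .045 -63.2 6
```

```text
t 11.28 q [-0.1   0.18  2.17  0.34  0.4  -1.61] F [1.8 6.3 3.3] w 0.233
shift m [-0.0008 -0.0004 -0.0007] rot deg [-0.19  0.08  0.24]
8 rows of [-0.0006, -0.0004, -0.0006] [-0.0003, 0.0001, 0.0003]
torque -1.122 y cw -62.9
```

The torque jumped to 1 N m, so the knob is at its stop. I'll back off to relax the grip, release, retreat and look.

Call:
move_arm --steps '[[[0,0,0,0.011,0.0012,-0.0192,1],[0,0,0,0,0,0,1],[0,0,0,0,0,0,0.6],[0,0,0,0,0,0,0],[0,0,0,0,0,0,0],[0,0,0,0,0,0,0],[0,0,0,0,0,0,0],[0,0,0,0,0,0,0]]]'

```text
t: 11.95
tool_pos: [0.4935, 0.0694, 0.1534]
tool_rot: [0.516, 2.686, 0.246]
contact_force: [-0.7, 0.6, -0.3]
width: 0.645
grip_force: 0.0
```

Call:
move_arm --steps '[[[-0.0413,-0.0046,0.0722,0,0,0,0],[-0.0413,-0.0046,0.0722,0,0,0,0],[-0.0413,-0.0046,0.0722,0,0,0,0],[-0.0413,-0.0046,0.0722,0,0,0,0],[-0.0413,-0.0046,0.0722,0,0,0,0],[-0.0413,-0.0046,0.0722,0,0,0,0],[-0.0413,-0.0046,0.0722,0,0,0,0],[-0.0413,-0.0046,0.0722,0,0,0,0]]]'

```text
t: 12.62
tool_pos: [0.4436, 0.0639, 0.2406]
tool_rot: [0.516, 2.686, 0.246]
contact_force: [-0.5, 0.1, 0.4]
width: 1.001
grip_force: 0.0
```

Call:
move_arm --steps '[[[0,0,0,0,0,0,0],[0,0,0,0,0,0,0]]]'

```text
t: 12.78
tool_pos: [0.4445, 0.0639, 0.2407]
tool_rot: [0.515, 2.684, 0.246]
contact_force: [-0.3, -0.4, 0.8]
width: 0.997
grip_force: 0.0
```

```bash
python3 - <<'E'
from h import *
im,d=robot.grab_frame("wrist");cv2.imwrite("pics/w3.png",im[:,:,::-1])
g=proj("wrist",BASE["c"]);print(g);u,v=g.astype(int)
fit("wrist",d,(max(u-140,0),u+140,max(v-130,0),min(v+100,300)))
d=np.load("top0.npy")
p,R=tgt2("s",.14,25,0);plan(p,R,24)
E
```

```text
[318.11572085 207.6252328 ]
34452 face [0.503  0.0755 0.1072] [-0.501 -0.056  0.864] tilt 30.25 yaw 6.33
 bar n 3238 centre [0.5123 0.0744 0.1125] dir [ 0.793 -0.429  0.432] cw from up deg 30.9 top h 0.0499 len 0.087
t 12.83 q [-0.14 -0.06  2.13  0.24  0.68 -1.49] F [0.6 0.7 0.1] w 0.998
shift m [ 0.0298 -0.2482 -0.0039] rot deg [ 37.63   2.1  -77.7 ]
24 rows of [0.0083, -0.0689, -0.0011] [0.0174, 0.001, -0.036]
```

View pics/w3.png

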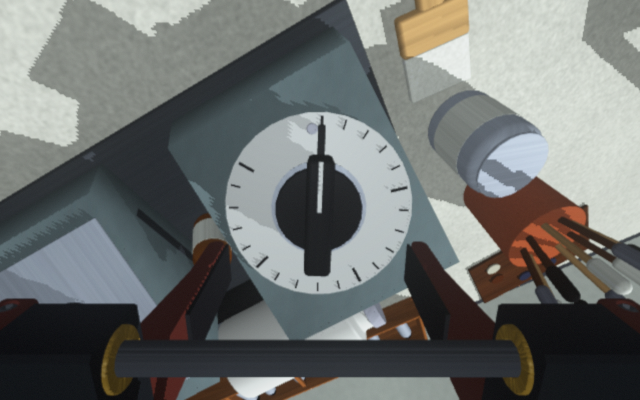

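The nose at (321,125) sits against the post at (311,128), so the counter is home. Now I'll go to the selector.

Call:
move_arm --steps '[[[0.0083,-0.0689,0,0.0174,0.001,-0.036,0],[0.0083,-0.0689,0,0.0174,0.001,-0.036,0],[0.0083,-0.0689,0,0.0174,0.001,-0.036,0],[0.0083,-0.0689,0,0.0174,0.001,-0.036,0],[0.0083,-0.0689,0,0.0174,0.001,-0.036,0],[0.0083,-0.0689,0,0.0174,0.001,-0.036,0],[0.0083,-0.0689,0,0.0174,0.001,-0.036,0],[0.0083,-0.0689,0,0.0174,0.001,-0.036,0]]]'

```text
t: 13.5
tool_pos: [0.454, -0.0192, 0.2391]
tool_rot: [1.175, 2.478, 0.406]
contact_force: [0.3, 0.7, 0.0]
width: 1.001
grip_force: 0.0
```

Call:
move_arm --steps '[[[0.0083,-0.0689,0,0.0174,0.001,-0.036,0],[0.0083,-0.0689,0,0.0174,0.001,-0.036,0],[0.0083,-0.0689,0,0.0174,0.001,-0.036,0],[0.0083,-0.0689,0,0.0174,0.001,-0.036,0],[0.0083,-0.0689,0,0.0174,0.001,-0.036,0],[0.0083,-0.0689,0,0.0174,0.001,-0.036,0],[0.0083,-0.0689,0,0.0174,0.001,-0.036,0],[0.0083,-0.0689,0,0.0174,0.001,-0.036,0]]]'

```text
t: 14.17
tool_pos: [0.464, -0.102, 0.2391]
tool_rot: [1.775, 2.125, 0.544]
contact_force: [-0.9, -0.3, 0.0]
width: 1.0
grip_force: 0.0
```

Call:
move_arm --steps '[[[0.0083,-0.0689,0,0.0174,0.001,-0.036,0],[0.0083,-0.0689,0,0.0174,0.001,-0.036,0],[0.0083,-0.0689,0,0.0174,0.001,-0.036,0],[0.0083,-0.0689,0,0.0174,0.001,-0.036,0],[0.0083,-0.0689,0,0.0174,0.001,-0.036,0],[0.0083,-0.0689,0,0.0174,0.001,-0.036,0],[0.0083,-0.0689,0,0.0174,0.001,-0.036,0],[0.0083,-0.0689,0,0.0174,0.001,-0.036,0]]]'

```text
t: 14.83
tool_pos: [0.4739, -0.1846, 0.2389]
tool_rot: [2.291, 1.636, 0.656]
contact_force: [-0.3, 0.0, 0.1]
width: 1.004
grip_force: 0.0
```

Call:
move_arm --steps '[[[0,0,0,0,0,0,0],[0,0,0,0,0,0,0]]]'

```text
t: 15.0
tool_pos: [0.4739, -0.1842, 0.2392]
tool_rot: [2.287, 1.64, 0.655]
contact_force: [-0.5, 0.7, -0.0]
width: 1.0
grip_force: 0.0
```

```bash
python3 - <<'E'
from h import *
im,d=robot.grab_frame("wrist");cv2.imwrite("pics/w4.png",im[:,:,::-1])
g=proj("wrist",BASE["s"]);print(g);u,v=g.astype(int)
fit("wrist",d,(max(u-140,0),u+140,max(v-130,0),min(v+100,300)))
for b in (0,6,-6):
    p,R=tgt2("s",.045,25,b);print(R.as_matrix()[:,2]);plan(p,R,8)
E
```

```text
[316.99752872 191.60697122]
41272 face [ 0.5484 -0.1663  0.1188] [-0.496 -0.057  0.866] tilt 29.98 yaw 6.51
 bar n 2079 centre [ 0.5447 -0.1736  0.1162] dir [-0.273 -0.937 -0.218] cw from up deg 115.8 top h 0.049 len 0.069
[ 0.49699141  0.05486836 -0.86601905]
t 15.05 q [-0.8   0.06  2.05  0.59  0.78 -0.85] F [ 0.3 -0.2 -1.3] w 0.997
shift m [ 0.0476  0.0046 -0.0853] rot deg [-0.06 -0.15 -0.07]
8 rows of [0.0397, 0.0038, -0.0711] [-0.0001, -0.0002, -0.0001]
[ 0.5218998   0.15292844 -0.83918621]
t 15.05 q [-0.8   0.06  2.05  0.59  0.78 -0.85] F [ 0.3 -0.2 -1.3] w 0.997
shift m [ 0.0476  0.0046 -0.0853] rot deg [ 4.9  -2.15  2.65]
8 rows of [0.0397, 0.0038, -0.0711] [0.0068, -0.003, 0.0037]
[ 0.46663788 -0.04379287 -0.88336361]
t 15.05 q [-0.8   0.06  2.05  0.59  0.78 -0.85] F [ 0.3 -0.2 -1.3] w 0.997
shift m [ 0.0476  0.0046 -0.0853] rot deg [-5.03  1.85 -2.78]
8 rows of [0.0397, 0.0038, -0.0711] [-0.007, 0.0026, -0.0039]
```

View pics/w4.png

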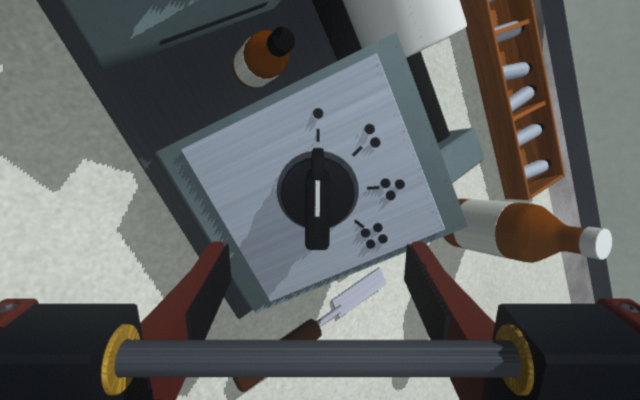

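The selector's nose is at the one-dot mark (318,113) and the pose fit matches. I'll grip it.

Call:
move_arm --steps '[[[0.0405,0.004,-0.0725,0,0,0,0],[0.0405,0.004,-0.0725,0,0,0,0],[0.0405,0.004,-0.0725,0,0,0,0],[0.0405,0.004,-0.0725,0,0,0,0],[0.0405,0.004,-0.0725,0,0,0,0],[0.0405,0.004,-0.0725,0,0,0,0],[0.0405,0.004,-0.0725,0,0,0,0],[0.0405,0.004,-0.0725,0,0,0,0]]]'

```text
t: 15.72
tool_pos: [0.5226, -0.1783, 0.1524]
tool_rot: [2.285, 1.642, 0.655]
contact_force: [-0.8, -0.4, -0.2]
width: 1.001
grip_force: 0.0
```

Call:
move_arm --steps '[[[0,0,0,0,0,0,0.4],[0,0,0,0,0,0,0.6],[0,0,0,0,0,0,0.8],[0,0,0,0,0,0,1],[0,0,0,0,0,0,1],[0,0,0,0,0,0,1],[0,0,0,0,0,0,1],[0,0,0,0,0,0,1]]]'

```text
t: 16.38
tool_pos: [0.5226, -0.1794, 0.1535]
tool_rot: [2.286, 1.639, 0.656]
contact_force: [0.3, 0.4, 0.9]
width: 0.436
grip_force: 0.0
```

Call:
move_arm --steps '[[[0,0,0,0,0,0,1],[0,0,0,0,0,0,1],[0,0,0,0,0,0,1],[0,0,0,0,0,0,1],[0,0,0,0,0,0,1],[0,0,0,0,0,0,1]]]'

```text
t: 16.88
tool_pos: [0.5226, -0.1793, 0.1532]
tool_rot: [2.286, 1.639, 0.656]
contact_force: [-0.2, -0.0, 1.3]
width: 0.205
grip_force: 30.0
```

```bash
python3 chk.py s .043 25 0
```

```text
t 16.88 q [-0.7   0.27  2.09  0.78  0.54 -1.  ] F [-0.2 -0.   1.3] w 0.205
shift m [-0.0003  0.0003 -0.001 ] rot deg [-0.03 -0.07  0.02]
8 rows of [-0.0002, 0.0003, -0.0008] [-0.0, -0.0001, 0.0]
torque -0.079 y cw 25.04
```

Call:
move_arm --steps '[[[0,0,0,0.0276,0.0031,-0.0481,1],[0,0,0,0.0276,0.0031,-0.0481,1],[0,0,0,0.0276,0.0031,-0.0481,1],[0,0,0,0.0276,0.0031,-0.0481,1],[0,0,0,0.0276,0.0031,-0.0481,1],[0,0,0,0.0276,0.0031,-0.0481,1],[0,0,0,0.0276,0.0031,-0.0481,1],[0,0,0,0.0276,0.0031,-0.0481,1]]]'

```text
t: 17.55
tool_pos: [0.522, -0.1792, 0.1527]
tool_rot: [2.848, 0.799, 0.777]
contact_force: [-2.8, -3.3, -0.9]
width: 0.362
grip_force: 39.3
```

```bash
python3 chk.py s .043 65 0
```

```text
t 17.55 q [-0.7   0.27  2.09  0.77  0.54 -0.3 ] F [-2.8 -3.3 -0.9] w 0.362
shift m [ 0.0004  0.0003 -0.0005] rot deg [-0.02 -0.19 -0.07]
8 rows of [0.0003, 0.0002, -0.0004] [-0.0, -0.0003, -0.0001]
torque 1.435 y cw 64.97
```

Call:
move_arm --steps '[[[0,0,0,0.0276,0.0031,-0.0481,1],[0,0,0,0.0276,0.0031,-0.0481,1],[0,0,0,0.0276,0.0031,-0.0481,1],[0,0,0,0.0276,0.0031,-0.0481,1],[0,0,0,0.0276,0.0031,-0.0481,1],[0,0,0,0.0276,0.0031,-0.0481,1],[0,0,0,0.0276,0.0031,-0.0481,1],[0,0,0,0.0276,0.0031,-0.0481,1]]]'

```text
t: 18.22
tool_pos: [0.5214, -0.178, 0.1523]
tool_rot: [-2.936, 0.219, -0.769]
contact_force: [-2.8, 3.3, -1.3]
width: 0.326
grip_force: 54.6
```

```bash
python3 chk.py s .043 111 0
```

```text
t 18.22 q [-0.7   0.27  2.09  0.78  0.55  0.39] F [-2.8  3.3 -1.3] w 0.326
shift m [ 0.0009 -0.001  -0.0001] rot deg [ 2.82  0.12 -5.4 ]
8 rows of [0.0007, -0.0008, -0.0001] [0.0039, 0.0002, -0.0075]
torque 2.288 y cw 104.92
```

```bash
python3 - <<'E'
from h import *
im,d=robot.grab_frame("wrist");im2,_=robot.grab_frame("top")
a=cv2.resize(im2[167:262,355:450],(300,300),interpolation=2)
o=np.zeros((400,800,3),np.uint8);o[:,:500]=im[:,70:570];o[:300,500:]=a
cv2.imwrite("pics/w5.png",o[:,:,::-1])
E
```

```text
(no output)
```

View pics/w5.png

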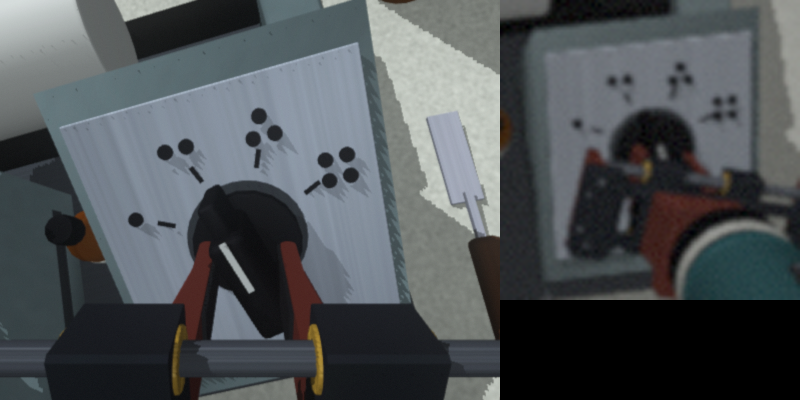

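The picture shows the knob lagging near the two-dot tick (195,175), about 25–30° behind the gripper. I'll hold still to see whether it follows.

Call:
move_arm --steps '[[[0,0,0,0,0,0,1],[0,0,0,0,0,0,1],[0,0,0,0,0,0,1],[0,0,0,0,0,0,1],[0,0,0,0,0,0,1],[0,0,0,0,0,0,1]]]'

```text
t: 18.82
tool_pos: [0.5215, -0.178, 0.1524]
tool_rot: [-2.936, 0.216, -0.77]
contact_force: [-3.8, 3.1, -3.1]
width: 0.329
grip_force: 50.9
```

```bash
python3 chk.py s .043 105 0
```

```text
t 18.82 q [-0.7   0.27  2.09  0.78  0.55  0.39] F [-3.8  3.1 -3.1] w 0.329
shift m [ 0.0008 -0.0009 -0.0001] rot deg [-0.09 -0.17 -0.32]
8 rows of [0.0007, -0.0008, -0.0001] [-0.0001, -0.0002, -0.0004]
torque 2.093 y cw 104.78
```

Call:
move_arm --steps '[[[0,0,0,-0.0276,-0.0031,0.0481,1],[0,0,0,-0.0276,-0.0031,0.0481,1],[0,0,0,-0.0276,-0.0031,0.0481,1],[0,0,0,-0.0276,-0.0031,0.0481,1],[0,0,0,0,0,0,1],[0,0,0,0,0,0,1]]]'

```text
t: 19.32
tool_pos: [0.5231, -0.1781, 0.1536]
tool_rot: [-3.01, -0.297, -0.811]
contact_force: [1.0, 5.9, 1.7]
width: 0.259
grip_force: 26.6
```

```bash
python3 chk.py s .043 85 0
```

```text
t 19.32 q [-0.7   0.27  2.09  0.78  0.55  0.04] F [1.  5.9 1.7] w 0.259
shift m [-0.0007 -0.0008 -0.0014] rot deg [-0.26 -0.01 -0.05]
8 rows of [-0.0006, -0.0007, -0.0011] [-0.0004, -0.0, -0.0001]
torque 0.338 y cw 85.09
```

Call:
move_arm --steps '[[[0,0,0,-0.0276,-0.0031,0.0481,1],[0,0,0,-0.0276,-0.0031,0.0481,1],[0,0,0,0,0,0,1],[0,0,0,0,0,0,1]]]'

```text
t: 19.65
tool_pos: [0.5229, -0.1782, 0.1535]
tool_rot: [2.95, 0.552, 0.802]
contact_force: [0.1, 5.3, 1.1]
width: 0.221
grip_force: 28.5
```

```bash
python3 chk.py s .043 75 0
```

```text
t 19.65 q [-0.7   0.27  2.09  0.78  0.55 -0.13] F [0.1 5.3 1.1] w 0.221
shift m [-0.0006 -0.0007 -0.0012] rot deg [-0.27 -0.03  0.03]
8 rows of [-0.0005, -0.0006, -0.001] [-0.0004, -0.0, 0.0]
torque 0.23 y cw 75.16
```

Call:
move_arm --steps '[[[0,0,0,0.0276,0.0031,-0.0481,1],[0,0,0,0.0276,0.0031,-0.0481,1],[0,0,0,0.0276,0.0031,-0.0481,1],[0,0,0,0.0276,0.0031,-0.0481,1],[0,0,0,0,0,0,1]]]'

```text
t: 20.07
tool_pos: [0.5215, -0.1783, 0.1524]
tool_rot: [-2.983, -0.031, -0.79]
contact_force: [-5.3, 3.3, -2.2]
width: 0.279
grip_force: 43.1
```

```bash
python3 chk.py s .043 95 0; python3 - <<'E'
from h import *
im,d=robot.grab_frame("wrist");cv2.imwrite("pics/w6.png",im[:,:,::-1])
# bar-top points -> bar angle
v,u=np.mgrid[120:300,150:500];P=world("wrist",np.c_[u.ravel(),v.ravel()],d[120:300,150:500].ravel())-BASE["s"]
h=P@N;r=np.hypot(P@RIGHT,P@UP);K=(h>.047)&(h<.056)&(r<.045);k=np.c_[P[K]@RIGHT,P[K]@UP]
w=np.linalg.svd(k-k.mean(0),full_matrices=False)[2][0];print(K.sum(),k.mean(0),"bar cw",np.degrees(np.arctan2(w[0],w[1]))%180)
E
```

```text
t 20.07 q [-0.7   0.27  2.09  0.78  0.55  0.22] F [-5.3  3.3 -2.2] w 0.279
shift m [ 0.0008 -0.0007 -0.0001] rot deg [-0.25 -0.2   0.04]
8 rows of [0.0007, -0.0006, -0.0001] [-0.0004, -0.0003, 0.0001]
torque 1.591 y cw 95.17
3056 [-0.00066959  0.00782188] bar cw 130.8863201296666
```

```bash
cat > line.py <<'E'
from h import *
def line(im,c="s",dbg=0):
    g=im.min(2);k=robot.calibration("wrist");K=np.array(k["intrinsics"]);Rm=np.array(k["R"]);t=np.array(k["t"])
    v,u=np.nonzero(g>150);ray=(Rm.T@np.linalg.inv(K)@np.c_[u,v,np.ones(len(u))].T).T;o=-Rm.T@t
    s=((BASE[c]+.052*N-o)@N)/(ray@N);P=o+ray*s[:,None]-BASE[c]
    q=np.c_[P@RIGHT,P@UP];m=np.hypot(*q.T)<.03;q=q[m]
    # largest connected component in mask
    M=np.zeros(g.shape,np.uint8);M[v[m],u[m]]=1;n,L,st,_=cv2.connectedComponentsWithStats(M)
    for i in np.argsort(-st[1:,4])[:3]+1:
        j=L[v[m],u[m]]==i;a=q[j]
        if len(a)<20: continue
        ss=np.linalg.svd(a-a.mean(0),full_matrices=False);w=ss[2][0];print("n",len(a),"mean",a.mean(0).round(4),"len",np.ptp(a@w).round(3),"wid",np.ptp(a@ss[2][1]).round(3),"cw",np.degrees(np.arctan2(w[0],w[1])).round(1))
if __name__=="__main__":
    im,d=robot.grab_frame("wrist");line(im)
    cv2.imwrite("pics/w7.png",im[:,:,::-1])
E
python3 line.py
```

```text
n 300 mean [-0.0026  0.0107] len 0.025 wid 0.002 cw 164.2
```

Call:
move_arm --steps '[[[0,0,0,0.0276,0.0031,-0.0481,1],[0,0,0,0.0276,0.0031,-0.0481,1],[0,0,0,0.0166,0.0018,-0.0289,1],[0,0,0,0,0,0,1]]]'

```text
t: 20.5
tool_pos: [0.5214, -0.1785, 0.1523]
tool_rot: [-2.916, 0.3, -0.763]
contact_force: [-7.7, 1.2, -1.1]
width: 0.386
grip_force: 29.1
```

```bash
python3 chk.py s .043 108 0; python3 line.py; python3 -c "
from h import *;print(np.round(robot.get_obs()['effort'],2))"
```

```text
t 20.5 q [-0.7   0.27  2.09  0.78  0.55  0.44] F [-7.7  1.2 -1.1] w 0.386
shift m [ 0.0009 -0.0005 -0.0001] rot deg [-0.21 -0.17 -0.01]
8 rows of [0.0008, -0.0004, -0.0001] [-0.0003, -0.0002, -0.0]
torque 0.893 y cw 108.11
n 286 mean [-0.0026  0.0105] len 0.025 wid 0.002 cw 163.0
[  0.08 -37.82 -22.62   3.46  -1.38   1.15]
```

Call:
move_arm --steps '[[[0,0,0,0,0,0,0.5],[0,0,0,0,0,0,0],[0,0,0,0,0,0,0],[0,0,0,0,0,0,0],[0,0,0,0,0,0,0],[0,0,0,0,0,0,0]]]'

```text
t: 21.05
tool_pos: [0.5232, -0.1798, 0.1536]
tool_rot: [-2.917, 0.299, -0.768]
contact_force: [0.7, -0.0, -0.2]
width: 0.8
grip_force: 0.0
```

```bash
python3 line.py;python3 chk.py s .043 108 0
```

```text
n 286 mean [-0.0034  0.0102] len 0.025 wid 0.002 cw 158.4
t 21.1 q [-0.7   0.27  2.09  0.78  0.55  0.44] F [-0.4  0.4  0.7] w 0.848
shift m [-0.0007  0.0007 -0.0013] rot deg [-0.09  0.   -0.01]
8 rows of [-0.0006, 0.0006, -0.0011] [-0.0001, 0.0, -0.0]
torque -0.05 y cw 108.04
```

Call:
move_arm --steps '[[[-0.0413,-0.0046,0.0722,0,0,0,0],[-0.0413,-0.0046,0.0722,0,0,0,0],[-0.0413,-0.0046,0.0722,0,0,0,0],[-0.0413,-0.0046,0.0722,0,0,0,0],[-0.0413,-0.0046,0.0722,0,0,0,0],[-0.0413,-0.0046,0.0722,0,0,0,0],[0,0,0,0,0,0,0],[0,0,0,0,0,0,0]]]'

```text
t: 21.77
tool_pos: [0.4858, -0.1839, 0.2188]
tool_rot: [-2.917, 0.299, -0.769]
contact_force: [0.0, 0.3, -0.5]
width: 0.999
grip_force: 0.0
```

```bash
python3 - <<'E'
from h import *
from line import line
im,d=robot.grab_frame("wrist");cv2.imwrite("pics/w8.png",im[:,:,::-1]);np.save("w8.npy",d)
line(im);g=proj("wrist",BASE["s"]);print(g);u,v=g.astype(int)
fit("wrist",d,(max(u-140,0),u+140,max(v-130,0),min(v+100,300)))
E
```

```text
n 122 mean [-0.0036  0.0094] len 0.024 wid 0.002 cw 158.7
[316.33825885 200.74214295]
42912 face [ 0.5579 -0.1751  0.1233] [-0.494 -0.057  0.867] tilt 29.83 yaw 6.56
 bar n 2580 centre [ 0.5456 -0.1766  0.1162] dir [-0.757 -0.462 -0.462] cw from up deg 158.1 top h 0.0488 len 0.069
```

View pics/w8.png

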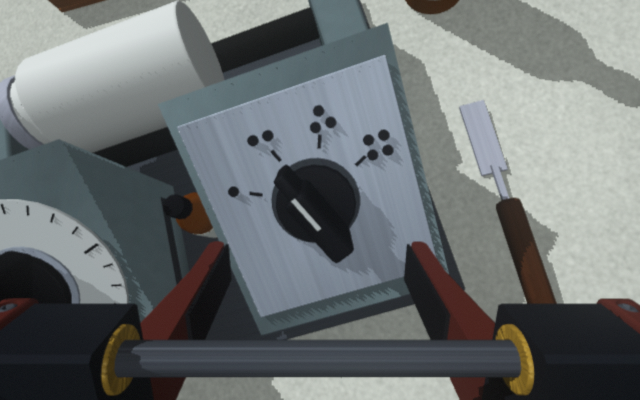

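The selector sits cleanly in the two-dot notch, with its nose at (280,170) and nothing blocking it; the detent is just stiff for this grip. I'll use the fingers as a wrench and close them with the gripper already turned past the three-dot angle.

Call:
move_arm --steps '[[[0.0301,0.0033,-0.0555,0.0069,0.0008,-0.012,0],[0.0301,0.0033,-0.0555,0.0069,0.0008,-0.012,0],[0.0301,0.0033,-0.0555,0.0069,0.0008,-0.012,0],[0.0301,0.0033,-0.0555,0.0069,0.0008,-0.012,0],[0.0301,0.0033,-0.0555,0.0069,0.0008,-0.012,0],[0.0301,0.0033,-0.0555,0.0069,0.0008,-0.012,0],[0.0301,0.0033,-0.0555,0.0069,0.0008,-0.012,0],[0.0301,0.0033,-0.0555,0.0069,0.0008,-0.012,0]]]'

```text
t: 22.48
tool_pos: [0.522, -0.1793, 0.1505]
tool_rot: [-2.841, 0.547, -0.738]
contact_force: [0.2, 1.0, 0.6]
width: 0.998
grip_force: 0.0
```

Call:
move_arm --steps '[[[0,0,0,0,0,0,0.4],[0,0,0,0,0,0,0.6],[0,0,0,0,0,0,0.8],[0,0,0,0,0,0,1],[0,0,0,0,0,0,1],[0,0,0,0,0,0,1],[0,0,0,0,0,0,1],[0,0,0,0,0,0,1]]]'

```text
t: 23.15
tool_pos: [0.5226, -0.1788, 0.1527]
tool_rot: [-2.841, 0.541, -0.741]
contact_force: [5.2, 4.5, 2.9]
width: 0.502
grip_force: 27.4
```

Call:
move_arm --steps '[[[0,0,0,0,0,0,1],[0,0,0,0,0,0,1],[0,0,0,0,0,0,1],[0,0,0,0,0,0,1]]]'

```text
t: 23.48
tool_pos: [0.5227, -0.1788, 0.1528]
tool_rot: [-2.841, 0.54, -0.741]
contact_force: [6.1, 5.3, 2.5]
width: 0.494
grip_force: 27.5
```

```bash
python3 line.py;python3 chk.py s .043 118 0
```

```text
n 286 mean [-0.0027  0.0104] len 0.025 wid 0.002 cw 161.3
t 23.53 q [-0.71  0.27  2.09  0.79  0.55  0.6 ] F [4.7 4.3 3.5] w 0.5
shift m [-0.0004 -0.0002 -0.0005] rot deg [-0.12  0.07 -0.2 ]
8 rows of [-0.0003, -0.0001, -0.0004] [-0.0002, 0.0001, -0.0003]
torque 0.652 y cw 117.88
```

Call:
move_arm --steps '[[[0,0,0,0.0276,0.0031,-0.0481,1],[0,0,0,0,0,0,1],[0,0,0,0,0,0,1]]]'

```text
t: 23.78
tool_pos: [0.5233, -0.1791, 0.1534]
tool_rot: [-2.797, 0.658, -0.728]
contact_force: [5.7, 6.5, 5.2]
width: 0.511
grip_force: 31.1
```

```bash
python3 line.py;python3 chk.py s .043 123 0
```

```text
n 279 mean [-0.0024  0.0106] len 0.025 wid 0.002 cw 162.7
t 23.83 q [-0.71  0.27  2.09  0.79  0.55  0.69] F [6.5 5.6 5.7] w 0.511
shift m [-0.001   0.0001 -0.0011] rot deg [-0.07  0.15 -0.25]
8 rows of [-0.0008, 0.0001, -0.0009] [-0.0001, 0.0002, -0.0003]
torque 1.045 y cw 122.81
```

Call:
move_arm --steps '[[[0,0,0,0,0,0,0.3],[0,0,0,0,0,0,0.1],[0,0,0,0,0,0,0.1],[0,0,0,-0.0373,-0.0042,0.065,0.1],[0,0,0,-0.0373,-0.0042,0.065,0.1],[0,0,0,-0.0373,-0.0042,0.065,0.1],[0,0,0,-0.0373,-0.0042,0.065,0.1],[0,0,0,-0.0373,-0.0042,0.065,0.1]]]'

```text
t: 24.5
tool_pos: [0.5209, -0.1792, 0.1511]
tool_rot: [-3.004, -0.195, -0.802]
contact_force: [-1.2, 0.3, 0.2]
width: 0.898
grip_force: 0.0
```

Call:
move_arm --steps '[[[0,0,0,-0.0373,-0.0042,0.065,0.3],[0,0,0,-0.0373,-0.0042,0.065,0.5],[0,0,0,-0.0373,-0.0042,0.065,0.8],[0,0,0,0,0,0,1],[0,0,0,0,0,0,1],[0,0,0,0,0,0,1],[0,0,0,0,0,0,1],[0,0,0,0,0,0,1]]]'

```text
t: 25.17
tool_pos: [0.5215, -0.1794, 0.1515]
tool_rot: [2.891, 0.701, 0.788]
contact_force: [-0.8, -0.1, -0.6]
width: 0.332
grip_force: 0.0
```

Call:
move_arm --steps '[[[0,0,0,0,0,0,1],[0,0,0,0,0,0,1],[0,0,0,0,0,0,1],[0,0,0,0,0,0,1],[0,0,0,0,0,0,1],[0,0,0,0,0,0,1],[0,0,0,0,0,0,1]]]'

```text
t: 25.75
tool_pos: [0.5215, -0.1793, 0.1516]
tool_rot: [2.89, 0.704, 0.788]
contact_force: [-1.3, 1.5, 0.8]
width: 0.204
grip_force: 30.0
```

```bash
python3 line.py;python3 chk.py s .043 68.5 0
```

```text
n 299 mean [-0.0041  0.0107] len 0.025 wid 0.002 cw 158.3
t 25.8 q [-0.71  0.27  2.09  0.78  0.54 -0.25] F [-0.7  1.   0.5] w 0.205
shift m [0.0008 0.0003 0.0007] rot deg [-0.3  -0.12  0.35]
8 rows of [0.0007, 0.0003, 0.0006] [-0.0004, -0.0002, 0.0005]
torque 0.152 y cw 68.96
```

Gripped flat. Now a fast continuous turn of 52°.

Call:
move_arm --steps '[[[0,0,0,0.0359,0.004,-0.0626,1],[0,0,0,0.0359,0.004,-0.0626,1],[0,0,0,0.0359,0.004,-0.0626,1],[0,0,0,0.0359,0.004,-0.0626,1],[0,0,0,0.0359,0.004,-0.0626,1],[0,0,0,0.0359,0.004,-0.0626,1],[0,0,0,0.0359,0.004,-0.0626,1],[0,0,0,0.0359,0.004,-0.0626,1]]]'

```text
t: 26.47
tool_pos: [0.5216, -0.1775, 0.1515]
tool_rot: [-2.812, 0.619, -0.727]
contact_force: [3.6, 8.5, -2.0]
width: 0.22
grip_force: 32.6
```

```bash
python3 line.py;python3 chk.py s .043 121 0
```

```text
n 216 mean [0.0053 0.012 ] len 0.02 wid 0.002 cw -155.5
t 26.52 q [-0.71  0.27  2.09  0.79  0.55  0.67] F [2.6 6.9 0.6] w 0.221
shift m [ 0.0009 -0.0016  0.0008] rot deg [-0.61 -0.1   0.36]
8 rows of [0.0007, -0.0013, 0.0007] [-0.0008, -0.0001, 0.0005]
torque 0.81 y cw 121.62
```

It popped over: the bar is at 24.5°, and the three-dot notch is at 21.5°. I'll back off 9°, release and retreat.

Call:
move_arm --steps '[[[0,0,0,-0.0248,-0.0028,0.0433,1],[0,0,0,-0.0248,-0.0028,0.0433,1],[0,0,0,0,0,0,1],[0,0,0,0,0,0,0.6],[0,0,0,0,0,0,0],[0,0,0,0,0,0,0],[0,0,0,0,0,0,0],[0,0,0,0,0,0,0]]]'

```text
t: 27.18
tool_pos: [0.5216, -0.1797, 0.1516]
tool_rot: [-2.89, 0.398, -0.757]
contact_force: [-0.2, -1.9, 0.2]
width: 0.542
grip_force: 0.0
```

Call:
move_arm --steps '[[[0,0,0,0,0,0,0],[-0.0413,-0.0046,0.0722,0,0,0,0],[-0.0413,-0.0046,0.0722,0,0,0,0],[-0.0413,-0.0046,0.0722,0,0,0,0],[-0.0413,-0.0046,0.0722,0,0,0,0],[-0.0413,-0.0046,0.0722,0,0,0,0],[-0.0413,-0.0046,0.0722,0,0,0,0],[-0.0413,-0.0046,0.0722,0,0,0,0]]]'

```text
t: 27.85
tool_pos: [0.4777, -0.1843, 0.2279]
tool_rot: [-2.89, 0.398, -0.756]
contact_force: [-0.8, -0.2, -0.5]
width: 1.001
grip_force: 0.0
```

Call:
move_arm --steps '[[[-0.06,0,0.1,0,0,0,0],[-0.06,0,0.1,0,0,0,0],[-0.06,0,0.1,0,0,0,0],[0,0,0,0,0,0,0],[0,0,0,0,0,0,0],[0,0,0,0,0,0,0]]]'

```text
t: 28.35
tool_pos: [0.4512, -0.1842, 0.2718]
tool_rot: [-2.889, 0.398, -0.756]
contact_force: [-0.5, 0.1, -0.8]
width: 0.993
grip_force: 0.0
```

```bash
python3 - <<'E'
from h import *
from line import line
im,d=robot.grab_frame("wrist");line(im)
u,v=proj("wrist",BASE["s"]).astype(int);fit("wrist",d,(max(u-110,0),u+110,max(v-100,0),min(v+80,300)))
im2,d2=robot.grab_frame("top")
im3,_=robot.grab_frame("scene")
fit("top",d2,(262,338,190,260))
a=cv2.resize(im2[120:270,220:480],(800,462),interpolation=2)
cv2.imwrite("pics/fin.png",a[:,:,::-1]);print(robot.get_obs()["tool_pos"],robot.get_obs()["t"])
E
```

```text
n 66 mean [0.0027 0.0096] len 0.024 wid 0.002 cw -158.6
28959 face [ 0.5523 -0.1783  0.1201] [-0.496 -0.058  0.866] tilt 29.98 yaw 6.65
 bar n 1606 centre [ 0.5454 -0.1766  0.1163] dir [-0.842  0.275 -0.464] cw from up deg -158.2 top h 0.0488 len 0.069
3660 face [0.5171 0.0729 0.1159] [-0.499 -0.059  0.865] tilt 30.13 yaw 6.76
 bar n 321 centre [0.5168 0.0749 0.1159] dir [-0.793  0.435 -0.427] cw from up deg -148.3 top h 0.0499 len 0.088
[ 0.45114167 -0.18384915  0.27132259] 28.5
```

View pics/fin.png

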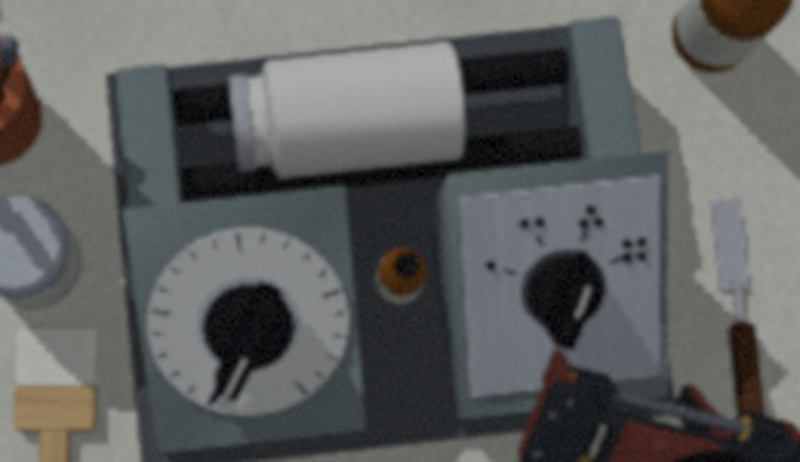

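The counter's nose at (218,400) rests against the post, bar at −148.3° by this camera against −149.1° just after homing. The selector is at 21.8°, the three-dot notch, and the jar, vial, brush and knife look undisturbed.

```bash
python3 -c "
from plant import robot;print(robot.finish_job())"
```

```text
the job is handed in; nothing more can be done
None
```

The job is handed in, with no verdict returned: by the last camera check the counter is home against its zero stop, the selector rests in the three-dot notch, both knobs are released, and the jar, vial, brush and knife look undisturbed.

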